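# Find the tin that rattles and hold it out to the guest

## Robot

A 6-joint arm with a two-finger parallel gripper is mounted at the origin on the work surface; the furniture and walls round the work are solid. World frame = base frame: x ahead of the robot, y to its left, z up, the work surface at z = 0. Lengths are in m, angles in rad, forces in N, time in s.
With the tool pointing down it reaches from about 0.275 to 0.975 m from the base axis. Payload 8.4 kg.
Tool frame: the origin (TCP) lies at the very end of the fingers, on their centre line; the grasp point (between the pads) lies 19 mm behind it; z points along the fingers, y is the line along which they close (so a half turn about z gives the same grasp; the last joint's range is limited). The gripper opens to 92 mm and grips with 3 to 60 N. Pads are 20 mm wide; open, the fingers measure 128 mm over their backs; the gripper's body (75 mm by 189 mm) begins 69 mm behind the grasp point.
Start: joints at [1.202, 0.353, 1.633, -0, 1.155, -0.002], TCP at [0.224, 0.583, 0.215] pointing down, gripper open.
Joint ranges: [-2.63, 2.63], [-0.92, 2.1], [0.06, 2.66], [-1.3, 4.44], [0, 2.69], [-3.02, 3.02]. Speed limits (rad/s): [2.22, 2.22, 2.79, 3.14, 3.14, 3.14].

## Interface

Orientations are given as a unit quaternion [x, y, z, w].
In Python, from workcell import bot gives the robot as it stands. The module is installed in compiled form; this text tells all that it offers.
- The arm moves only by the tool arm_command, never from a script. Its argument "motion" is one flat list of numbers, 4 for each row, row after row: the shift along the world's x, y, z in mm, then the turn about the world's z in degrees. In form: [tx, ty, tz, spin, tx, ty, tz, spin, ...]. A call has 1 to 12 rows; each row is the pose to reach, as a shift and turn from the pose commanded when the call began; what a row does not reach only later rows make up. A row lasts 1/10 s, in which the tool goes at most 50 mm and 8.59 degrees, less where a joint would pass 70% of its speed; a pose out of reach is approached as far as the arm can. A call with a gripper value outside its range is refused whole. "hand" is the opening, from 0 (shut) to 1 (fully open), set as the call begins (left out, the last holds). The fingers move at their own pace and stop on an object; "newtons" is the grip in N (left out, the last holds). Time passes only in rows, so rows that repeat a pose let the fingers close. It gives the time, the measured TCP pose, the force, the opening and the grip force at its end, in the units of the state.
- bot.sense(): the state, without advancing time (a new reading comes with each control period).
- bot.read_camera(name): name is "side" or "top"; returns a dict with "image" (384x512x3 uint8, red, green, blue), "fx", "fy", "cx", "cy" (pixels), "R" (3x3) and "t" (3): a world point X has camera coordinates R X + t. Camera axes: x right, y down, z forward; pixel columns grow to the right and rows downward; lengths in m; the calibration is good to about 2 mm. A picture is of the moment at which its call begins. There is no depth.
- bot.job_done(): hands the job in; it is judged then, once.
The state is a dict: "time": time; "joint_pos": joint angles; "joint_vel": joint speeds; "joint_efforts": joint torques, N m; "ee_pos": TCP position; "tool_rot": TCP orientation; "ft_force": force on the tool from outside, world axes, zero at the start; "torque": the same for the moment, N m; "gripper_width": finger opening in m; "gripper_force": force on a finger pad.
Only numpy, scipy, OpenCV 4.12 (cv2) and the standard library are available. Lean on these libraries where they do the work, as an engineer would, in place of code of your own. Each camera call takes 0.05 s, during which the arm holds its last target. There are 200 camera calls.

## Task

The steel ball of the spice grinder is loose inside one of the three sealed tea tins; the other two are packed tight. Going from the left tin to the right one, lift and shake each of the three, standing the quiet ones upright again where they stood, then hold the one that rattles out to the guest, upright in the air about a hand's breadth above the cork coaster, and finish still holding it there. Leave everything else on the worktop undisturbed.

Things in the scene. Friction and masses are not known exactly. Their poses are not given: they have to be found in the camera images.
- tin_left: the LEFT (largest y) of three like tins: oblong tea tin, 120 long x 56 wide x 85 mm tall, green, brass lid (sealed, fixed), pale label on both ends; 0.34 to 0.47 kg filled (weight does not tell which). Its length points roughly away from the robot. Grip it across the 56 mm at mid-length, 50 to 60 mm above its underside, 25 to 40 N. Origin: centre of underside; x along the length, z up
- tin_middle: the MIDDLE tin, same make, size and axes as the left one. One of the three holds a loose steel ball, 36 mm, 0.19 kg, which can roll about 78 mm along the tin's length; the other two are packed solid
- tin_right: the RIGHT (smallest y) tin, same make, size and axes. In the tin with the ball a quick 50 mm stroke along its length (about 0.2 s) makes the ball knock at an end wall: 4 to 10 N jolts at the wrist just after the stop, not always each time. Stroked or tipped 0.35 rad to and fro, the ball changes ends and stays, shifting the wrist moment by about 0.14 N m. Packed tins do neither
- coaster: round cork coaster, 100 mm across and 7 mm thick, fixed to the worktop ahead of the tins, at the guest's place; origin: centre of its underside
- water_bottle: clear water bottle, 65 mm across, 215 mm tall, loose bystander; origin: centre of its underside
- banana: banana, 60 x 196 x 35 mm, loose bystander; origin: centre of its underside, its length along y
- salt_shaker: glass shaker with a grey cap, 44 mm across, 90 mm tall, loose bystander at the right of the far edge; origin: centre of its underside
- pepper_shaker: glass shaker with a grey cap, 44 mm across, 90 mm tall, loose bystander at the left of the far edge; origin: centre of its underside
- timer: round white kitchen timer, 68 mm across, 58 mm tall, loose bystander; origin: centre of its underside
Not all that is in view belongs to the job. What is shaped like the tin_right but red or turquoise is not meant.

How it is judged:
On the way, in this order (a step that is already met when the one before it is completed fails the run):
1. the left tin is lifted off the worktop by the fingers and shaken or rocked (height (world z) of tin_left above 0.015 m and contact force between the fingers and tin_left above 0.5 N and (linear speed of tin_left above 0.1 m/s or angular speed of tin_left above 0.5 rad/s)).
2. the middle tin is lifted off the worktop by the fingers and shaken or rocked (height (world z) of tin_middle above 0.015 m and contact force between the fingers and tin_middle above 0.5 N and (linear speed of tin_middle above 0.1 m/s or angular speed of tin_middle above 0.5 rad/s)).
3. the right tin is lifted off the worktop by the fingers and shaken or rocked (height (world z) of tin_right above 0.015 m and contact force between the fingers and tin_right above 0.5 N and (linear speed of tin_right above 0.1 m/s or angular speed of tin_right above 0.5 rad/s)).
At the end, for the whole second after the job is handed in: the tin with the ball is held still and upright (0.26 rad) by the fingers over the coaster, its underside within 50 mm of its centre sideways and 50 to 220 mm above the worktop; the packed tins are released, upright (0.15 rad) on the worktop, within 60 mm of where they began (((distance between ball_c0 and tin_left below 0.09 m and z of ball_c0 in the frame of tin_left above 0 m and horizontal distance between tin_left and coaster below 0.05 m and height (world z) of tin_left between 0.05 and 0.22 m and angle between tin_left's own z axis and vertical below 0.26 rad and linear speed of tin_left below 0.05 m/s and contact force between the fingers and tin_left above 1 N and distance of each of tin_middle, tin_right from where it was at the start of the episode below 0.06 m and height (world z) of each of tin_middle, tin_right below 0.012 m and angle between each of tin_middle, tin_right's own z axis and vertical below 0.15 rad and linear speed of each of tin_middle, tin_right below 0.03 m/s and contact force between the fingers and tin_middle below 0.2 N and contact force between the fingers and tin_right below 0.2 N) or (distance between ball_c0 and tin_middle below 0.09 m and z of ball_c0 in the frame of tin_middle above 0 m and horizontal distance between tin_middle and coaster below 0.05 m and height (world z) of tin_middle between 0.05 and 0.22 m and angle between tin_middle's own z axis and vertical below 0.26 rad and linear speed of tin_middle below 0.05 m/s and contact force between the fingers and tin_middle above 1 N and distance of each of tin_left, tin_right from where it was at the start of the episode below 0.06 m and height (world z) of each of tin_left, tin_right below 0.012 m and angle between each of tin_left, tin_right's own z axis and vertical below 0.15 rad and linear speed of each of tin_left, tin_right below 0.03 m/s and contact force between the fingers and tin_left below 0.2 N and contact force between the fingers and tin_right below 0.2 N) or (distance between ball_c0 and tin_right below 0.09 m and z of ball_c0 in the frame of tin_right above 0 m and horizontal distance between tin_right and coaster below 0.05 m and height (world z) of tin_right between 0.05 and 0.22 m and angle between tin_right's own z axis and vertical below 0.26 rad and linear speed of tin_right below 0.05 m/s and contact force between the fingers and tin_right above 1 N and distance of each of tin_left, tin_middle from where it was at the start of the episode below 0.06 m and height (world z) of each of tin_left, tin_middle below 0.012 m and angle between each of tin_left, tin_middle's own z axis and vertical below 0.15 rad and linear speed of each of tin_left, tin_middle below 0.03 m/s and contact force between the fingers and tin_left below 0.2 N and contact force between the fingers and tin_middle below 0.2 N))); the arm keeps its last pose, push and grip.
It fails at once if the water bottle is shoved (over 30 mm) or knocked over (distance of water_bottle from where it was at the start of the episode above 0.03 m or angle between water_bottle's own z axis and vertical above 0.5 rad).
It fails at once if the banana is shoved (over 30 mm) or knocked over (distance of banana from where it was at the start of the episode above 0.03 m).
It fails at once if the salt shaker is shoved (over 30 mm) or knocked over (distance of salt_shaker from where it was at the start of the episode above 0.03 m or angle between salt_shaker's own z axis and vertical above 0.5 rad).
It fails at once if the pepper shaker is shoved (over 30 mm) or knocked over (distance of pepper_shaker from where it was at the start of the episode above 0.03 m or angle between pepper_shaker's own z axis and vertical above 0.5 rad).
It fails at once if the timer is shoved (over 30 mm) or knocked over (distance of timer from where it was at the start of the episode above 0.03 m or angle between timer's own z axis and vertical above 0.5 rad).
It also fails if it takes over 72 s, if anything falls off the work surface, if the arm or the gripper's body presses on something with over 40 N, if the wrist force passes 120 N, or if a joint passes its speed limit or range.

## Working session

There is one attempt and no reset: what is moved stays moved. The work goes in short steps, Python scripts to look and compute and a tool call to move; the robot and the scene stay as the last step left them, time stands still between calls to the robot, and variables do not carry over. Pictures are saved under pics/ and viewed, at most 10 in all, crops included, and the job is handed in when it is done.

Besides the shell and the picture viewer there is one more tool, called after "Emit:" in YAML: its name, and indented under it one key for each argument. arm_command: Moves the arm, as the interface text tells. Its arguments: {"type":"object","properties":{"motion":{"type":"array","items":{"type":"number"}},"hand":{"type":"number"},"newtons":{"type":"number"}},"required":["motion"]}

```bash
mkdir -p pics
python3 - <<'E'
from workcell import bot
import cv2,pickle
for n in("top","side"):
    c=bot.read_camera(n); pickle.dump(c,open(n+".pkl","wb"))
    cv2.imwrite(f"pics/{n}0.png",c["image"][:,:,::-1]); print(n,c["fx"],c["cx"],c["cy"],c["R"],c["t"])
print(bot.sense())
E
```

```text
top 419.6642630239652 254.88903396197435 186.835703675719 [[ 0.01595746 -0.99975594 -0.0152783 ]
 [-0.99643902 -0.01463555 -0.08303659]
 [ 0.08279272  0.01654895 -0.99642937]] [-0.052392    0.51977315  1.49300633]
side 433.92844565696663 260.80329123067156 193.1813733258556 [[ 0.99876474  0.04912882 -0.00744004]
 [ 0.02043657 -0.54263247 -0.83972159]
 [-0.04529174  0.83853227 -0.5429662 ]] [-0.48588641  0.01580985  1.55826691]
{'time': 0.1, 'joint_pos': array([ 1.20158055e+00,  3.53547635e-01,  1.63404991e+00, -1.67307496e-05,
        1.15517872e+00, -2.41261569e-03]), 'joint_vel': array([ 0.00018929, -0.00160351, -0.00142742, -0.00040081,  0.00148894,
       -0.0015063 ]), 'joint_efforts': array([-1.04430598e-05, -5.94909096e+01, -3.34931731e+01,  6.99511869e-02,
        1.85061683e-02, -4.87160196e-05]), 'ee_pos': array([0.22400224, 0.58301637, 0.21396249]), 'tool_rot': array([ 1.82371797e-01,  9.83229463e-01, -5.83032234e-04, -1.01814742e-04]), 'ft_force': array([ 0.02038233, -0.31327112,  0.70791755]), 'torque': array([ 0.0031946 , -0.07463103,  0.05331634]), 'gripper_force': 0.0, 'gripper_width': 0.09202650004394115}
```

View pics/top0.png

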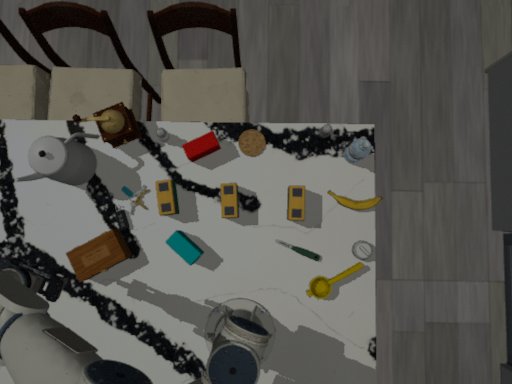

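View pics/side0.png

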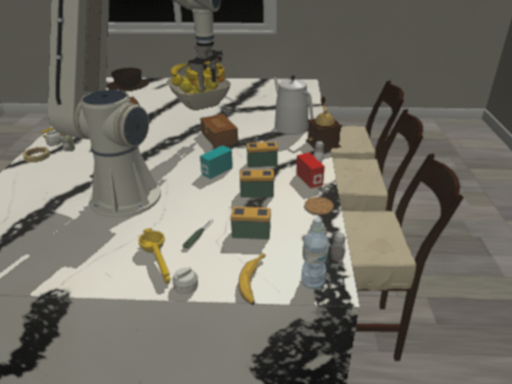

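The top view shows three brass lids at about (166,197), (230,200) and (296,203), the coaster at (252,143), the red decoy at (201,146), the teal one at (184,247), the pepper shaker at (162,133) and the salt shaker at (325,130). The bottle is at (358,150), the banana at (355,202) and the timer at (362,250). In the side view the lids are at (262,147), (257,174) and (251,214).

```bash
cat > h.py <<'E'
import numpy as np,cv2
def ray(c,u,v,z):
    R,t=np.array(c["R"]),np.array(c["t"]); o=-R.T@t
    d=R.T@np.array([(u-c["cx"])/c["fx"],(v-c["cy"])/c["fy"],1]); return (o+d*(z-o[2])/d[2])
def lids(c,boxes,z=.085):
    h=cv2.cvtColor(c["image"],cv2.COLOR_RGB2HSV)
    out=[]
    for (x0,y0,x1,y1) in boxes:
        m=np.zeros(h.shape[:2],np.uint8); m[y0:y1,x0:x1]=cv2.inRange(h[y0:y1,x0:x1],(10,110,90),(32,255,255))
        p=cv2.findNonZero(cv2.morphologyEx(m,cv2.MORPH_OPEN,np.ones((2,2))))
        hull=cv2.convexHull(p)[:,0]
        w=np.array([ray(c,u,v,z)[:2] for u,v in hull],np.float32)
        (cx,cy),(a,b),_=r=cv2.minAreaRect(w); q=cv2.boxPoints(r); e=max(q[1]-q[0],q[2]-q[1],key=np.linalg.norm)
        e=e*np.sign(e[0]); out.append((round(cx,4),round(cy,4),round(a,3),round(b,3),round(float(np.degrees(np.arctan2(e[1],e[0]))),1)))
    return out
E
python3 - <<'E'
from h import *; import pickle
T=pickle.load(open("top.pkl","rb"));S=pickle.load(open("side.pkl","rb"))
for r in lids(T,[(150,170,182,222),(214,172,248,225),(282,175,312,228)]):print("top",r)
for r in lids(S,[(243,135,282,160),(235,160,278,188),(226,200,276,228)]):print("side",r)
h=cv2.cvtColor(T["image"],cv2.COLOR_RGB2HSV)
b=h[125:160,235:270]; m=cv2.inRange(b,(5,60,60),(25,255,255)); M=cv2.moments(m,True);print("coaster",M["m00"],ray(T,235+M["m10"]/M["m00"],125+M["m01"]/M["m00"],.007))
b=h[190:212,316:334]
S2=cv2.cvtColor(S["image"],cv2.COLOR_RGB2HSV)[193:218,300:338]; m=cv2.inRange(S2,(5,60,60),(25,255,255)); M=cv2.moments(m,True);print("coaster",M["m00"],ray(S,300+M["m10"]/M["m00"],193+M["m01"]/M["m00"],.007))
for n,u,v,z in [("redtop",201,146,.08),("teal",184,247,.08),("pepper",162,133,.09),("salt",325,130,.09),("bottle",365,143,.1),("banana",355,202,.03),("knife",278,241,0),("timer",362,250,.05),("grinder",116,123,.1),("teal corner",180,231,.08)]:print(n,ray(T,u,v,z).round(3))
E
python3 - <<'E'
import cv2
a=cv2.imread('pics/top0.png')[115:275,130:330];cv2.imwrite('pics/c1.png',cv2.resize(a,(750,600)))
E
```

```text
top (0.4725, 0.2624, 0.116, 0.052, 9.0)
top (0.4635, 0.0412, 0.114, 0.052, 1.3)
top (0.46, -0.1912, 0.114, 0.055, 0.3)
side (0.4823, 0.2451, 0.114, 0.077, 4.2)
side (0.4756, 0.0265, 0.113, 0.068, 2.1)
side (0.4687, -0.202, 0.074, 0.115, -1.6)
coaster 574.0 [ 0.68630917 -0.02932293  0.007     ]
coaster 435.0 [ 0.69039353 -0.0321825   0.007     ]
redtop [0.656 0.146 0.08 ]
teal [0.305 0.195 0.08 ]
pepper [0.699 0.282 0.09 ]
salt [ 0.716 -0.286  0.09 ]
bottle [ 0.671 -0.422  0.1  ]
banana [ 0.471 -0.402  0.03 ]
knife [ 0.327 -0.131  0.   ]
timer [ 0.303 -0.421  0.05 ]
grinder [0.73  0.441 0.1  ]
teal corner [0.359 0.21  0.08 ]
```

View pics/c1.png

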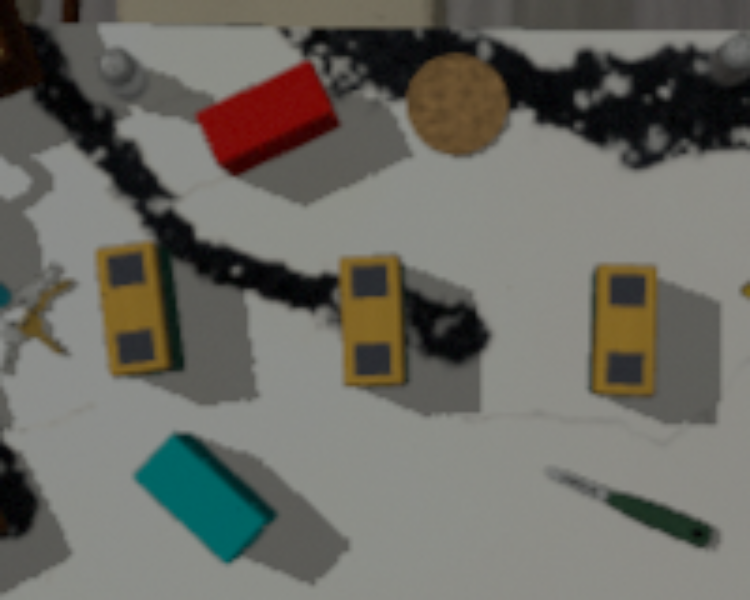

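```bash
sed -i 's/p=cv2.findNonZero.*/p=cv2.findNonZero(m)/' h.py
python3 - <<'E'
from h import *; import pickle
T=pickle.load(open("top.pkl","rb"));S=pickle.load(open("side.pkl","rb"))
for r in lids(T,[(150,170,182,222),(214,172,248,225),(282,175,312,228)]):print("top",r)
for r in lids(S,[(243,135,282,160),(235,160,278,188),(226,200,276,228)]):print("side",r)
for n,u,v,z in [("box",100,253,.09),("box r",133,248,.09)]:print(n,ray(T,u,v,z).round(3))
E
```

```text
top (0.4759, 0.266, 0.116, 0.053, 9.0)
top (0.4684, 0.0448, 0.117, 0.052, 1.3)
top (0.4634, -0.1878, 0.114, 0.055, 0.4)
side (0.4781, 0.2527, 0.118, 0.077, 9.5)
side (0.4732, 0.0333, 0.117, 0.069, 2.1)
side (0.4653, -0.197, 0.075, 0.115, -1.3)
box [0.28 0.48 0.09]
box r [0.299 0.368 0.09 ]
```

Emit:
arm_command:
  motion: [28, -35, 0, 6, 56, -70, 0, 12, 84, -106, 0, 18, 112, -141, 0, 24, 141, -177, 0, 30, 169, -212, 0, 30, 197, -248, 0, 30, 225, -283, 0, 30, 253, -318, 0, 30, 253, -318, 0, 30, 253, -318, -40, 30, 253, -318, -80, 30]
  hand: 1
  newtons: 33

```text
time: 1.3
ee_pos: [0.4778, 0.266, 0.1345]
tool_rot: [-0.078, 0.997, 0.001, 0.001]
ft_force: [-0.1, 0.4, -0.7]
gripper_width: 0.0916
gripper_force: 0.0
```

Run:
```python
from workcell import bot
import cv2
from h import *
s=bot.sense();print(s["time"],s["ee_pos"],s["tool_rot"],s["joint_pos"],s["ft_force"],s["torque"])
a=bot.read_camera("top");b=bot.read_camera("side")
A=cv2.resize(a["image"][140:240,120:220],(390,390));B=cv2.resize(b["image"][100:200,210:310],(390,390))
cv2.imwrite("pics/c2.png",np.hstack([A,B])[:,:,::-1])
```

```text
1.3 [0.47776721 0.26598737 0.13452747] [-7.77571679e-02  9.96971272e-01  7.49456499e-04  1.24263403e-03] [ 5.05032571e-01  3.24142131e-01  1.87695011e+00  4.14944128e-04
  9.37617501e-01 -1.22168044e+00] [-0.08117917  0.39318649 -0.69897318] [ 0.01476841  0.00125521 -0.02029871]
```

View pics/c2.png

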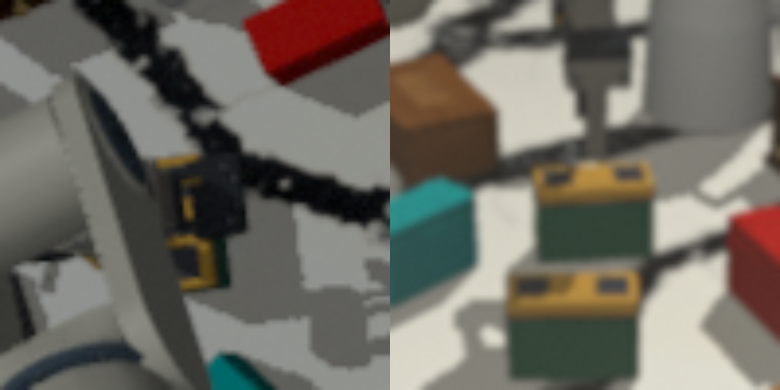

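The fingers straddle the left tin's lid at mid-length, so I'm going down.

Emit:
arm_command:
  motion: [0, 0, -30, 0, 0, 0, -60, 0, 0, 0, -85, 0, 0, 0, -97, 0, 0, 0, -97, 0]

```text
time: 1.9
ee_pos: [0.4766, 0.2657, 0.0373]
tool_rot: [-0.079, 0.997, -0.0, -0.001]
ft_force: [0.0, -0.4, 0.5]
gripper_width: 0.092
gripper_force: 0.0
```

Emit:
arm_command:
  motion: [0, 0, 0, 0, 0, 0, 0, 0, 0, 0, 0, 0, 0, 0, 0, 0, 0, 0, 0, 0, 0, 0, 0, 0]
  hand: 0
  newtons: 35

```text
time: 2.5
ee_pos: [0.4774, 0.2656, 0.0381]
tool_rot: [-0.078, 0.997, 0.0, 0.0]
ft_force: [-0.8, 1.0, 5.4]
gripper_width: 0.0555
gripper_force: 35.0
```

Emit:
arm_command:
  motion: [0, 0, 15, 0, 0, 0, 40, 0, 0, 0, 60, 0, 0, 0, 70, 0, 0, 0, 70, 0, 0, 0, 70, 0, 0, 0, 70, 0]

```text
time: 3.2
ee_pos: [0.4764, 0.265, 0.1064]
tool_rot: [-0.078, 0.997, -0.0, -0.001]
ft_force: [0.9, -0.5, -4.2]
gripper_width: 0.0555
gripper_force: 35.0
```

```bash
cat > s.py <<'E'
from workcell import bot
s=bot.sense();print(s["time"],s["ee_pos"].round(4),s["ft_force"].round(2),s["torque"].round(3),s["gripper_width"],s["gripper_force"],s["joint_pos"].round(2))
E
python3 s.py
```

```text
3.2 [0.4764 0.265  0.1064] [ 0.88 -0.45 -4.21] [ 0.035  0.084 -0.001] 0.05554673341957669 34.9988142773509 [ 0.5   0.36  1.9  -0.    0.88 -1.22]
```

Emit:
arm_command:
  motion: [25, 4, 0, 0, 49, 8, 0, 0, 49, 8, 0, 0, 49, 8, 0, 0, 49, 8, 0, 0, 49, 8, 0, 0, 49, 8, 0, 0, 49, 8, 0, 0, 49, 8, 0, 0, 49, 8, 0, 0]

```text
time: 4.2
ee_pos: [0.5261, 0.2734, 0.1077]
tool_rot: [-0.078, 0.997, 0.0, 0.0]
ft_force: [0.0, -0.4, -4.5]
gripper_width: 0.0555
gripper_force: 35.0
```

```bash
python3 s.py
```

```text
4.2 [0.5261 0.2734 0.1077] [ 0.01 -0.44 -4.51] [ 0.098  0.05  -0.008] 0.05552715913277914 34.99883830547333 [ 0.48  0.42  1.79  0.    0.92 -1.25]
```

Emit:
arm_command:
  motion: [-25, -4, 0, 0, -49, -8, 0, 0, -49, -8, 0, 0, -49, -8, 0, 0, -49, -8, 0, 0, -49, -8, 0, 0, -49, -8, 0, 0, -49, -8, 0, 0, -49, -8, 0, 0, -49, -8, 0, 0]

```text
time: 5.2
ee_pos: [0.4772, 0.2654, 0.1075]
tool_rot: [-0.078, 0.997, -0.0, -0.0]
ft_force: [-0.6, 0.2, -4.0]
gripper_width: 0.0558
gripper_force: 35.0
```

```bash
python3 s.py
```

```text
5.2 [0.4772 0.2654 0.1075] [-0.63  0.22 -4.  ] [0.063 0.028 0.008] 0.05581007870160376 34.99877952039242 [ 0.5   0.36  1.9  -0.    0.88 -1.22]
```

Emit:
arm_command:
  motion: [25, 4, 0, 0, 49, 8, 0, 0, 49, 8, 0, 0, 49, 8, 0, 0, 49, 8, 0, 0, 49, 8, 0, 0, 49, 8, 0, 0, 49, 8, 0, 0, 49, 8, 0, 0, 49, 8, 0, 0]

```text
time: 6.2
ee_pos: [0.5261, 0.2735, 0.1077]
tool_rot: [-0.078, 0.997, 0.0, 0.0]
ft_force: [0.0, 0.5, -4.9]
gripper_width: 0.0558
gripper_force: 35.0
```

```bash
python3 s.py
```

```text
6.2 [0.5261 0.2735 0.1077] [ 0.04  0.45 -4.91] [ 0.063 -0.027 -0.044] 0.055809512299126944 34.998824559152126 [ 0.48  0.42  1.79 -0.    0.92 -1.25]
```

Emit:
arm_command:
  motion: [-25, -4, 0, 0, -49, -8, 0, 0, -49, -8, 0, 0, -49, -8, 0, 0, -49, -8, 0, 0, -49, -8, 0, 0, -49, -8, 0, 0, -49, -8, 0, 0, -49, -8, 0, 0, -49, -8, 0, 0]

```text
time: 7.2
ee_pos: [0.4772, 0.2654, 0.1075]
tool_rot: [-0.078, 0.997, -0.0, -0.0]
ft_force: [0.1, -0.1, -4.0]
gripper_width: 0.0552
gripper_force: 35.0
```

```bash
python3 s.py
```

```text
7.2 [0.4772 0.2654 0.1075] [ 0.08 -0.11 -4.03] [0.015 0.    0.006] 0.0551997534462916 34.99869178980589 [ 0.5   0.36  1.9  -0.    0.88 -1.22]
```

```bash
cat > m.py <<'E'
from workcell import bot
import numpy as np
L=[]
for i in range(6):
    s=bot.sense();L.append(np.r_[s["ft_force"],s["torque"]]);bot.read_camera("top")
print(s["time"],"mean",np.mean(L,0).round(3),"sd",np.std(L,0).round(3))
E
python3 m.py
```

```text
7.45 mean [ 0.202 -0.189 -4.683  0.049 -0.008 -0.012] sd [0.279 0.357 0.517 0.026 0.013 0.026]
```

Emit:
arm_command:
  motion: [40, 6, 0, 0, 79, 12, 0, 0, 79, 12, 0, 0, 79, 12, 0, 0, 79, 12, 0, 0, 79, 12, 0, 0, 79, 12, 0, 0, 79, 12, 0, 0]

```text
time: 8.3
ee_pos: [0.5557, 0.2774, 0.1077]
tool_rot: [-0.078, 0.997, -0.0, -0.0]
ft_force: [-0.4, 0.2, -4.4]
gripper_width: 0.0559
gripper_force: 35.0
```

```bash
python3 m.py
```

```text
8.55 mean [ 4.000e-02  2.240e-01 -4.006e+00  3.600e-02  7.800e-02  4.000e-03] sd [0.57  0.229 0.774 0.018 0.02  0.027]
```

Emit:
arm_command:
  motion: [-40, -6, 0, 0, -79, -12, 0, 0, -79, -12, 0, 0, -79, -12, 0, 0, -79, -12, 0, 0, -79, -12, 0, 0, -79, -12, 0, 0, -79, -12, 0, 0]

```text
time: 9.4
ee_pos: [0.4777, 0.2655, 0.1075]
tool_rot: [-0.078, 0.997, 0.0, 0.0]
ft_force: [0.2, -0.5, -3.9]
gripper_width: 0.0561
gripper_force: 35.0
```

```bash
python3 m.py
```

```text
9.65 mean [ 0.397  0.069 -4.669  0.043 -0.065 -0.011] sd [0.316 0.453 0.561 0.036 0.011 0.037]
```

Emit:
arm_command:
  motion: [40, 6, 0, 0, 79, 12, 0, 0, 79, 12, 0, 0, 79, 12, 0, 0, 79, 12, 0, 0, 79, 12, 0, 0, 79, 12, 0, 0, 79, 12, 0, 0]

```text
time: 10.5
ee_pos: [0.5557, 0.2774, 0.1077]
tool_rot: [-0.078, 0.997, -0.0, -0.0]
ft_force: [-0.8, -0.9, -4.5]
gripper_width: 0.0559
gripper_force: 35.0
```

```bash
python3 m.py
```

```text
10.75 mean [-0.077 -0.053 -4.578  0.067  0.078  0.009] sd [0.392 0.479 0.497 0.025 0.019 0.031]
```

Emit:
arm_command:
  motion: [-13, -2, 0, 0, -26, -4, 0, 0, -39, -6, 0, 0, -52, -8, 0, 0, -66, -10, 0, 0, -72, -11, 0, 0, -77, -12, 0, 0, -79, -12, 0, 0, -79, -12, 0, 0, -79, -12, 0, 0]

```text
time: 11.8
ee_pos: [0.4777, 0.2656, 0.1077]
tool_rot: [-0.078, 0.997, 0.0, 0.0]
ft_force: [0.2, 0.3, -4.3]
gripper_width: 0.0561
gripper_force: 35.0
```

```bash
python3 m.py
```

```text
12.05 mean [ 0.243  0.186 -4.387  0.035  0.04   0.014] sd [0.402 0.44  0.384 0.023 0.039 0.026]
```

Averaged wrist moments flip by 0.14 N m with quick strokes, so the left tin looks like the one that rattles. I'll stand it back down and check the other two the same way.

Emit:
arm_command:
  motion: [0, 0, -20, 0, 0, 0, -40, 0, 0, 0, -55, 0, 0, 0, -64, 0, 0, 0, -68, 0, 0, 0, -70, 0, 0, 0, -70, 0, 0, 0, -70, 0]

```text
time: 12.9
ee_pos: [0.4777, 0.2658, 0.0382]
tool_rot: [-0.078, 0.997, 0.0, 0.001]
ft_force: [0.6, -0.3, -4.8]
gripper_width: 0.0562
gripper_force: 35.0
```

Emit:
arm_command:
  motion: [0, 0, 0, 0, 0, 0, 0, 0, 0, 0, 0, 0, 0, 0, 0, 0, 0, 0, 0, 0, 0, 0, 20, 0, 0, 0, 50, 0, 0, 0, 80, 0, 0, 0, 100, 0, 0, 0, 100, 0]
  hand: 1

```text
time: 13.9
ee_pos: [0.4789, 0.2664, 0.1403]
tool_rot: [-0.078, 0.997, 0.001, 0.002]
ft_force: [0.7, 0.1, -0.4]
gripper_width: 0.092
gripper_force: 0.0
```

Emit:
arm_command:
  motion: [-1, -30, 0, -4, -2, -70, 0, -8, -4, -110, 0, -8, -5, -150, 0, -8, -6, -185, 0, -8, -7, -210, 0, -8, -7, -221, 0, -8, -7, -221, 0, -8, -7, -221, 0, -8]

```text
time: 14.8
ee_pos: [0.4702, 0.045, 0.1372]
tool_rot: [-0.008, 1.0, 0.0, -0.0]
ft_force: [-0.3, 0.1, 0.1]
gripper_width: 0.0918
gripper_force: 0.0
```

Run:
```python
from workcell import bot
from h import *
a=bot.read_camera("top");b=bot.read_camera("side")
print("left after",lids(a,[(150,170,182,222)]),lids(b,[(243,135,282,160)]))
A=cv2.resize(a["image"][130:250,140:260],(390,390));B=cv2.resize(b["image"][100:200,210:310],(390,390))
cv2.imwrite("pics/c3.png",np.hstack([A,B])[:,:,::-1])
```

```text
left after [(0.4759, 0.266, 0.117, 0.053, 9.0)] [(0.4803, 0.2491, 0.117, 0.07, 12.2)]
```

View pics/c3.png

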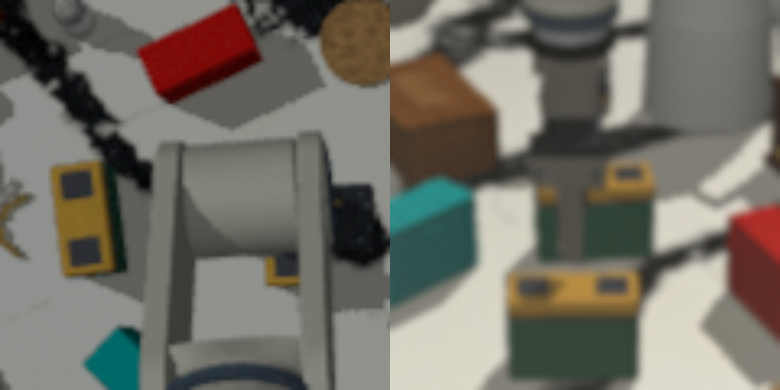

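The left tin stands back in its place, and the gripper is centred over the middle tin (finger at crop x≈570, lid centre ≈574).

Emit:
arm_command:
  motion: [0, 0, -30, 0, 0, 0, -60, 0, 0, 0, -85, 0, 0, 0, -98, 0, 0, 0, -100, 0, 0, 0, -100, 0]

```text
time: 15.5
ee_pos: [0.4701, 0.0451, 0.0375]
tool_rot: [-0.009, 1.0, 0.0, -0.0]
ft_force: [0.5, -0.2, 0.0]
gripper_width: 0.0919
gripper_force: 0.0
```

Emit:
arm_command:
  motion: [0, 0, 0, 0, 0, 0, 0, 0, 0, 0, 0, 0, 0, 0, 0, 0, 0, 0, 0, 0, 0, 0, 0, 0, 0, 0, 15, 0, 0, 0, 40, 0, 0, 0, 60, 0, 0, 0, 70, 0, 0, 0, 70, 0, 0, 0, 70, 0]
  hand: 0
  newtons: 35

```text
time: 16.7
ee_pos: [0.4697, 0.0444, 0.1069]
tool_rot: [-0.009, 1.0, -0.0, -0.0]
ft_force: [0.1, 0.6, -3.7]
gripper_width: 0.056
gripper_force: 34.6
```

```bash
python3 m.py
```

```text
16.95 mean [ 0.065  0.134 -3.454  0.023 -0.009  0.005] sd [0.594 0.342 0.307 0.017 0.02  0.028]
```

Emit:
arm_command:
  motion: [40, 1, 0, 0, 80, 2, 0, 0, 80, 2, 0, 0, 80, 2, 0, 0, 80, 2, 0, 0, 80, 2, 0, 0, 80, 2, 0, 0, 80, 2, 0, 0]

```text
time: 17.8
ee_pos: [0.5498, 0.0464, 0.1077]
tool_rot: [-0.009, 1.0, 0.0, 0.0]
ft_force: [-0.1, 0.3, -3.5]
gripper_width: 0.0563
gripper_force: 34.6
```

```bash
python3 m.py
```

```text
18.05 mean [-1.100e-01  3.600e-02 -3.348e+00  3.400e-02 -2.000e-03  1.300e-02] sd [0.208 0.317 0.46  0.034 0.03  0.01 ]
```

Emit:
arm_command:
  motion: [-40, -1, 0, 0, -80, -2, 0, 0, -80, -2, 0, 0, -80, -2, 0, 0, -80, -2, 0, 0, -80, -2, 0, 0, -80, -2, 0, 0, -80, -2, 0, 0]

```text
time: 18.9
ee_pos: [0.4705, 0.0444, 0.1075]
tool_rot: [-0.009, 1.0, -0.0, -0.0]
ft_force: [0.2, 0.9, -2.2]
gripper_width: 0.0562
gripper_force: 34.6
```

```bash
python3 m.py
```

```text
19.15 mean [ 1.010e-01  3.140e-01 -2.867e+00  4.000e-02  6.000e-03  2.000e-03] sd [0.415 0.377 0.469 0.012 0.024 0.027]
```

Middle tin is quiet (moment stays within 0.01 N m). I'll put it back and go on to the right tin.

Emit:
arm_command:
  motion: [0, 0, -20, 0, 0, 0, -40, 0, 0, 0, -55, 0, 0, 0, -64, 0, 0, 0, -68, 0, 0, 0, -70, 0, 0, 0, -70, 0, 0, 0, -70, 0]

```text
time: 20.0
ee_pos: [0.4708, 0.0445, 0.0382]
tool_rot: [-0.009, 1.0, 0.0, 0.001]
ft_force: [0.4, 0.1, -3.7]
gripper_width: 0.0565
gripper_force: 34.6
```

Emit:
arm_command:
  motion: [0, 0, 0, 0, 0, 0, 0, 0, 0, 0, 0, 0, 0, 0, 0, 0, 0, 0, 0, 0, 0, 0, 20, 0, 0, 0, 50, 0, 0, 0, 80, 0, 0, 0, 100, 0, 0, 0, 100, 0]
  hand: 1

```text
time: 21.0
ee_pos: [0.472, 0.0446, 0.1401]
tool_rot: [-0.009, 1.0, 0.0, 0.002]
ft_force: [0.8, 0.4, -0.0]
gripper_width: 0.0917
gripper_force: 0.0
```

Emit:
arm_command:
  motion: [-1, -30, 0, -1, -2, -70, 0, -1, -3, -110, 0, -1, -4, -150, 0, -1, -5, -190, 0, -1, -5, -220, 0, -1, -5, -232, 0, -1, -5, -232, 0, -1, -5, -232, 0, -1]

```text
time: 21.9
ee_pos: [0.4647, -0.1867, 0.1369]
tool_rot: [0.0, 1.0, 0.0, -0.001]
ft_force: [0.3, 1.1, -0.7]
gripper_width: 0.0918
gripper_force: 0.0
```

Run:
```python
from workcell import bot
from h import *
a=bot.read_camera("top");b=bot.read_camera("side")
print("left,mid",lids(a,[(150,170,182,222),(214,172,248,225)]),lids(b,[(235,160,278,188)]))
A=cv2.resize(a["image"][130:250,210:330],(390,390));B=cv2.resize(b["image"][140:240,200:300],(390,390))
cv2.imwrite("pics/c4.png",np.hstack([A,B])[:,:,::-1])
```

```text
left,mid [(0.4761, 0.266, 0.116, 0.053, 9.0), (0.4681, 0.0464, 0.116, 0.054, 4.5)] [(0.5052, 0.0345, 0.053, 0.069, -87.9)]
```

View pics/c4.png

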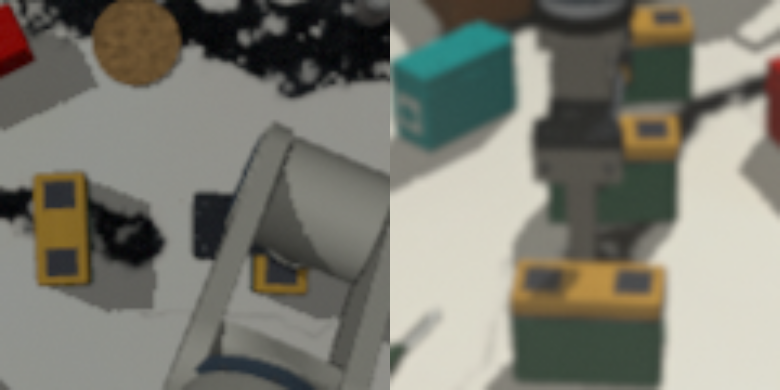

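The middle tin is back in place (top crop (62,228)). The gripper is over the right tin's mid-length (side crop finger x≈583, lid 512–665).

Emit:
arm_command:
  motion: [0, 0, -30, 0, 0, 0, -60, 0, 0, 0, -85, 0, 0, 0, -98, 0, 0, 0, -100, 0, 0, 0, -100, 0]

```text
time: 22.6
ee_pos: [0.4654, -0.1872, 0.0379]
tool_rot: [-0.0, 1.0, 0.0, -0.0]
ft_force: [-0.4, -0.5, 0.1]
gripper_width: 0.092
gripper_force: 0.0
```

Emit:
arm_command:
  motion: [0, 0, 0, 0, 0, 0, 0, 0, 0, 0, 0, 0, 0, 0, 0, 0, 0, 0, 0, 0, 0, 0, 0, 0, 0, 0, 15, 0, 0, 0, 40, 0, 0, 0, 60, 0, 0, 0, 70, 0, 0, 0, 70, 0, 0, 0, 70, 0]
  hand: 0
  newtons: 35

```text
time: 23.8
ee_pos: [0.4646, -0.1873, 0.1068]
tool_rot: [0.0, 1.0, 0.0, -0.0]
ft_force: [0.2, 0.2, -3.3]
gripper_width: 0.0557
gripper_force: 35.0
```

```bash
python3 m.py
```

```text
24.05 mean [-7.600e-02 -2.400e-02 -3.404e+00  4.300e-02  2.000e-03 -4.000e-03] sd [0.505 0.408 0.574 0.048 0.026 0.022]
```

Emit:
arm_command:
  motion: [40, 0, 0, 0, 80, 0, 0, 0, 80, 0, 0, 0, 80, 0, 0, 0, 80, 0, 0, 0, 80, 0, 0, 0, 80, 0, 0, 0, 80, 0, 0, 0]

```text
time: 24.9
ee_pos: [0.5447, -0.1876, 0.1077]
tool_rot: [0.0, 1.0, -0.0, 0.0]
ft_force: [-0.4, 0.1, -3.1]
gripper_width: 0.0558
gripper_force: 35.0
```

```bash
python3 m.py
```

```text
25.15 mean [-0.048 -0.083 -3.358  0.043 -0.01   0.012] sd [0.396 0.31  0.382 0.01  0.022 0.021]
```

Emit:
arm_command:
  motion: [-40, 0, 0, 0, -80, 0, 0, 0, -80, 0, 0, 0, -80, 0, 0, 0, -80, 0, 0, 0, -80, 0, 0, 0, -80, 0, 0, 0, -80, 0, 0, 0]

```text
time: 26.0
ee_pos: [0.4656, -0.1875, 0.1075]
tool_rot: [-0.0, 1.0, 0.0, -0.0]
ft_force: [-0.5, -0.4, -3.9]
gripper_width: 0.0555
gripper_force: 35.0
```

```bash
python3 m.py
```

```text
26.25 mean [-0.228 -0.093 -3.227  0.023 -0.016 -0.006] sd [0.515 0.337 0.349 0.024 0.024 0.03 ]
```

Right tin is quiet too. I'll set it down and return to the left tin.

Emit:
arm_command:
  motion: [0, 0, -20, 0, 0, 0, -40, 0, 0, 0, -55, 0, 0, 0, -64, 0, 0, 0, -68, 0, 0, 0, -70, 0, 0, 0, -70, 0, 0, 0, -70, 0]

```text
time: 27.1
ee_pos: [0.4658, -0.1878, 0.0382]
tool_rot: [0.0, 1.0, -0.0, 0.001]
ft_force: [-0.1, 0.1, -3.7]
gripper_width: 0.0558
gripper_force: 35.0
```

Emit:
arm_command:
  motion: [0, 0, 0, 0, 0, 0, 0, 0, 0, 0, 0, 0, 0, 0, 0, 0, 0, 0, 0, 0, 0, 0, 20, 0, 0, 0, 50, 0, 0, 0, 80, 0, 0, 0, 110, 0, 0, 0, 120, 0, 0, 0, 120, 0]
  hand: 1

```text
time: 28.2
ee_pos: [0.466, -0.1879, 0.1587]
tool_rot: [0.0, 1.0, -0.001, 0.001]
ft_force: [0.5, -0.2, -0.6]
gripper_width: 0.092
gripper_force: 0.0
```

Emit:
arm_command:
  motion: [1, 40, 0, 0, 2, 85, 0, 0, 3, 130, 0, 0, 5, 175, 0, 0, 6, 220, 0, 0, 7, 265, 0, 0, 8, 310, 0, 3, 9, 355, 0, 6, 10, 400, 0, 9, 12, 435, 0, 9, 12, 453, 0, 9, 12, 453, 0, 9]

```text
time: 29.4
ee_pos: [0.4764, 0.2667, 0.156]
tool_rot: [-0.079, 0.997, -0.0, -0.001]
ft_force: [-0.3, 0.1, -0.1]
gripper_width: 0.0921
gripper_force: 0.0
```

```bash
python3 s.py
python3 - <<'E'
from workcell import bot
from h import *
a=bot.read_camera("top");b=bot.read_camera("side")
print("mid,right",lids(a,[(214,172,248,225),(282,175,312,228)]))
E
```

```text
29.4 [0.4764 0.2667 0.156 ] [-0.31  0.09 -0.07] [ 0.018 -0.024 -0.028] 0.09207054839780034 0.0 [ 0.51  0.3   1.86  0.    0.99 -1.22]
mid,right [(0.4697, 0.0465, 0.113, 0.054, 4.5), (0.4634, -0.1844, 0.114, 0.055, 0.4)]
```

Emit:
arm_command:
  motion: [0, 0, -40, 0, 0, 0, -75, 0, 0, 0, -105, 0, 0, 0, -118, 0, 0, 0, -120, 0, 0, 0, -120, 0]

```text
time: 30.1
ee_pos: [0.4776, 0.2649, 0.0381]
tool_rot: [-0.078, 0.997, 0.0, 0.0]
ft_force: [0.9, 0.0, 0.8]
gripper_width: 0.0919
gripper_force: 0.0
```

Emit:
arm_command:
  motion: [0, 0, 0, 0, 0, 0, 0, 0, 0, 0, 0, 0, 0, 0, 0, 0, 0, 0, 0, 0, 0, 0, 0, 0, 0, 0, 15, 0, 0, 0, 40, 0, 0, 0, 75, 0, 0, 0, 110, 0, 0, 0, 110, 0, 0, 0, 110, 0]
  hand: 0
  newtons: 35

```text
time: 31.3
ee_pos: [0.4769, 0.2653, 0.1473]
tool_rot: [-0.078, 0.997, 0.0, 0.0]
ft_force: [-0.4, -0.4, -4.8]
gripper_width: 0.0558
gripper_force: 35.0
```

```bash
python3 m.py;python3 s.py
```

```text
31.55 mean [-0.168 -0.337 -4.562  0.019  0.07  -0.006] sd [0.677 0.435 0.752 0.031 0.032 0.021]
31.6 [0.4764 0.265  0.1462] [ 0.31  0.44 -4.92] [0.036 0.065 0.017] 0.0555399922527685 34.9986669793725 [ 0.5   0.31  1.87 -0.    0.97 -1.22]
```

Emit:
arm_command:
  motion: [0, 0, 20, 0, 0, 0, 40, 0, 15, -21, 40, 0, 35, -49, 40, 0, 58, -80, 40, 0, 81, -112, 40, 0, 104, -145, 40, 0, 127, -177, 40, 0, 150, -209, 40, 0, 172, -240, 40, 0, 190, -265, 40, 0, 202, -281, 40, 0]

```text
time: 32.8
ee_pos: [0.6798, -0.0176, 0.1865]
tool_rot: [-0.078, 0.997, -0.0, -0.001]
ft_force: [0.4, 0.2, -4.3]
gripper_width: 0.056
gripper_force: 35.0
```

Emit:
arm_command:
  motion: [6, -8, 0, 0, 10, -14, 0, 0, 10, -14, -10, 0, 10, -14, -25, 0, 10, -14, -40, 0, 10, -14, -50, 0, 10, -14, -50, 0, 10, -14, -50, 0, 10, -14, -50, 0]

```text
time: 33.7
ee_pos: [0.6896, -0.0295, 0.1382]
tool_rot: [-0.078, 0.997, -0.0, 0.001]
ft_force: [0.1, 0.2, -3.6]
gripper_width: 0.0559
gripper_force: 35.0
```

```bash
python3 s.py
python3 - <<'E'
from workcell import bot
from h import *
a=bot.read_camera("top");b=bot.read_camera("side")
A=cv2.resize(a["image"][100:260,130:340],(390,300));B=cv2.resize(b["image"][110:290,200:400],(390,300))
cv2.imwrite("pics/c5.png",np.hstack([A,B])[:,:,::-1])
E
```

```text
33.7 [ 0.6896 -0.0295  0.1382] [ 0.1   0.25 -3.61] [-0.013 -0.03   0.005] 0.0559405177492659 34.99869581311941 [-0.04  0.52  1.55 -0.    1.07 -1.77]
```

View pics/c5.png

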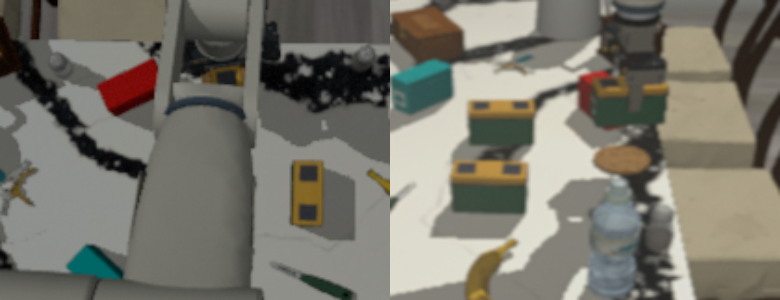

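The left tin is held upright about 100 mm above the coaster. The other two stand in their places and the bystanders are untouched.

```bash
python3 m.py; python3 -c "
from workcell import bot
print(bot.job_done())"
```

```text
34.05 mean [ 0.279  0.008 -4.242  0.033  0.06   0.024] sd [0.442 0.226 0.29  0.02  0.018 0.023]
the job is handed in; nothing more can be done
None
```

I shook all three tins and handed the job in at about 34 s: only the left tin rattled (its wrist moment shifted by 0.14 N m), and it is held upright about 100 mm above the coaster, with the middle and right tins standing back in their places (no verdict was returned).

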